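Balance the weighted tube on the edge

TASK

The square steel tube has a slug wedged somewhere inside, and we need its balance point. Pick the tube up, lay it gently across the edge of the balancing stand, and shift it along until, let go, it comes to rest level on the edge alone, clear of both catch posts. Do not press hard on the edge, and leave the other tools where they lie.

Things in the scene. Friction and masses are not known exactly. Their poses are not given: they have to be found in the camera images.
- tube_centre (a point): Geometric centre of the loose, bright square steel tube, 17 x 220 x 17 mm (y along its length), black plugs in both ends; at the start it lies on the bench, roughly left to right. Its centre of mass is up to 45 mm from this point along y, to either side; nothing outside shows where.
- edge_top (a point): Middle of the flat top of the stand's steel edge, 70 mm above the bench. The flat runs 36 mm along its own x and is 8 mm wide along its own y; the tube is to lie across it, along this y. It stays level only with its centre of mass over the 8 mm flat.
- tape_roll: Small roll of black tape lying flat, 62 x 59 x 19 mm, origin at the centre of its underside; leave it alone.
- steel_piece: Short solid steel bar offcut lying, 20 x 85 x 12 mm, origin at the centre of its underside; leave it alone.
- punch: Steel centre punch lying, 12 x 118 x 12 mm, origin at the centre of its underside; leave it alone.
- driver: Yellow-handled screwdriver lying behind the stand, 27 x 140 x 27 mm, origin at the centre of its underside; leave it alone.
- pliers: Black-handled pliers lying behind the stand, 55 x 185 x 14 mm, origin at the centre of their underside; leave them alone.
- tube: The same tube; origin at the centre of its underside, y along its length. Total mass 0.29 to 0.34 kg; the slug wedged inside does not shift. Let go while tilted, a tube in balance rocks on the edge for some 3 to 4 s before it lies still.
- stand: Grey balancing stand fixed to the bench, base 80 x 136 x 12 mm, origin at the centre of its underside. A catch post (24 mm in x, 12 mm in y) stands 50 mm from the edge on either side along y, its rubber top 6 mm lower than the edge: a tube out of balance leans about 0.13 rad on to the post of its heavier side.
- edge: The ground steel edge of the stand; same origin and axes as the stand. Pressing on it with more than 25 N spoils it.
There are look-alikes about, which are no part of the job. Leave any pink look-alike of the stand alone.

How it is judged (in metres and radians):
On the way:
1. the tube is lifted clear of the bench (height (world z) of tube_centre above 0.06 m and contact force between tube and the fingers above 1 N), for 0.1 s.
At the end, for the whole second after the job is handed in: The tube lies still and level (within 0.05 rad) across the edge (within 0.35 rad of square to it), carried by the edge alone and clear of the catch posts (contact force between tube and edge above 1.5 N and height (world z) of tube_centre between 0.074 and 0.085 m and angle between tube_centre's own y axis and vertical between 1.521 and 1.621 rad and angle between the y axis of tube and the y axis of stand, either way round below 0.35 rad and linear speed of tube below 0.02 m/s and angular speed of tube below 0.3 rad/s); the robot touches nothing.
It fails at once if the edge is pressed with more than 25 N (contact force between edge and anything else above 25 N).
It fails at once if another tool is pushed more than 20 mm away (distance of any of tape_roll, steel_piece, punch, driver, pliers from where it was at the start of the episode above 0.02 m).
It also fails if it takes over 72 s, if anything falls off the work surface, if the arm or the gripper's body presses on something with over 40 N, if the wrist force passes 120 N, or if a joint passes its speed limit or range.

ROBOT

A 6-joint arm with a two-finger parallel gripper is mounted at the origin on the work surface; the furniture and walls round the work are solid. World frame = base frame: x ahead of the robot, y to its left, z up, the work surface at z = 0. Lengths are in m, angles in degrees, forces in N, time in s.
With the tool pointing down it reaches from about 0.325 to 0.9 m from the base axis. Payload 6.1 kg.
Tool frame: the origin (TCP) lies between the finger pads; the fingertips stand 17 mm ahead of it and the grasp point (between the pads) lies 2 mm behind it; z points along the fingers, y is the direction in which the jaws open and shut (so a half turn about z gives the same grasp; the last joint's range is limited). The gripper opens to 87 mm and grips with 3 to 60 N. Pads are 19 mm wide; open, the fingers measure 117 mm over their backs; the gripper's body (75 mm by 190 mm) begins 51 mm behind the grasp point.
Start: joints at [64.624, 12.628, 87.462, -0, 79.91, -7.225], TCP at [0.195, 0.594, 0.24] pointing down, gripper open.
Joint ranges: [-170.65, 170.65], [-52.31, 119.04], [5.05, 147.46], [-71.25, 251.25], [11.57, 151.72], [-153.62, 153.62]. Speed limits (degrees/s): [147.25, 147.25, 172.46, 180, 180, 180].

INTERFACE

Orientations are given as [roll, pitch, yaw] about the fixed x, y, z axes, in that order (R = Rz(yaw) Ry(pitch) Rx(roll)).
In Python, from workcell import monitor, vision, hand_in gives the robot as it stands.
- The arm moves only by the tool drive_tool, never from a script. Its argument "steps" is one flat list of numbers, 5 for each row, row after row: the finger opening in m, from 0 to 0.087, then the shift along the tool's x, y, z in m, then the turn about the tool's z in rad. A call has 1 to 20 rows; each row is the pose to reach, as a shift and turn from the pose measured when the call began, along the tool's axes at that moment; what a row does not reach only later rows make up. A row lasts 1/10 s, in which the tool goes at most 50 mm and 8.59 degrees, less where a joint would pass 70% of its speed; a pose out of reach is approached as far as the arm can. A call with a gripper value outside its range is refused whole. The fingers move at their own pace and stop on an object; "newtons" is the grip in N (left out, the last holds). Time passes only in rows, so rows that repeat a pose let the fingers close. It gives the time, the measured TCP pose, the force and the opening at its end, in the units of the state.
- monitor.get_obs(): the state, without advancing time (a new reading comes with each control period).
- vision.capture(name): name is "side" or "top" or "wrist"; returns a dict with "color" (480x640x3 uint8, red, green, blue), "mtx" (3x3 intrinsics, pixels), "distortion" ([k1, k2, p1, p2, k3] as OpenCV has them; the pictures are not rectified), "R" (3x3) and "t" (3): a world point X has camera coordinates R X + t. Camera axes: x right, y down, z forward; pixel columns grow to the right and rows downward; lengths in m; the calibration is good to about 2 mm. A picture is of the moment at which its call begins. There is no depth.
- hand_in(): hands the job in, once; it reports no verdict.
Trained networks look in the newest picture that a camera, given by its name, has taken for a name from the list of things; names that differ only in an ending like _2 or _b are one class to them, and where a whole thing is asked for, a point or a joint stands for the part that bears it (a point fixed in the world has none). Each returns a list of dicts, best first, with "confidence" (0 to 1); they miss things now and then, are a little off and sometimes report something else, mostly with a low value. They report only what shows in the picture. A call takes as long as a camera call. They do not tell look-alikes from the thing itself.
- vision.recognise(label, camera): "point" ([column, row] in pixels, amid what is visible of it).
The state is a dict: "time_s": time; "joint_pos": joint angles; "joint_vel": joint speeds; "joint_efforts": joint torques, N m; "tool_pos": TCP position; "ee_rot": TCP orientation; "force": force on the tool from outside, world axes, zero at the start; "torque": the same for the moment, N m; "finger_gap": finger opening in m.
Only numpy, scipy, OpenCV 4.12 (cv2) and the standard library are available. Lean on these libraries where they do the work, as an engineer would, in place of code of your own. Each camera call takes 0.05 s, during which the arm holds its last target.

## Working session

There is one attempt and no reset: what is moved stays moved. The work goes in short steps, Python scripts to look and compute and a tool call to move; the robot and the scene stay as the last step left them, time stands still between calls to the robot, and variables do not carry over. Pictures are saved under pics/ and viewed, and the job is handed in when it is done.

Besides the shell and the picture viewer there is one more tool, called in YAML: its name, and indented under it one key for each argument. drive_tool: Moves the arm, as the interface text tells. Its arguments: {"type":"object","properties":{"steps":{"type":"array","items":{"type":"number"}},"newtons":{"type":"number"}},"required":["steps"]}

```bash
ls; mkdir -p pics
cat > h.py <<'E'
import numpy as np,cv2
from workcell import monitor,vision,hand_in
def cap(n,fn=None):
    c=vision.capture(n)
    if fn: cv2.imwrite('pics/'+fn,c['color'][:,:,::-1])
    return c
def ray(c,p):
    u=cv2.undistortPoints(np.array([[p]],float),np.array(c['mtx']),np.array(c['distortion'],float))[0,0]
    R=np.array(c['R']);t=np.array(c['t']).ravel()
    return -R.T@t, R.T@np.array([u[0],u[1],1])
def onz(c,p,z):
    o,d=ray(c,p); return o+d*(z-o[2])/d[2]
def proj(c,X):
    R=np.array(c['R']);t=np.array(c['t'],float).ravel()
    return cv2.projectPoints(np.array(X,float).reshape(-1,1,3),cv2.Rodrigues(R)[0],t,np.array(c['mtx']),np.array(c['distortion'],float))[0][:,0]
E
python3 - <<'E'
from h import *
print(monitor.get_obs())
for n in ['top','side','wrist']:
    c=cap(n,n+'0.png')
    print(n,'cam',ray(c,[320,240]))
    for l in ['tube','tube_centre','stand','edge_top','tape_roll','steel_piece','punch','driver','pliers']:
        print(l,[(np.round(r['point']).tolist(),round(r['confidence'],2),np.round(onz(c,r['point'],.01),3)[:2].tolist()) for r in vision.recognise(l,n)])
E
```

```text
pics
{'time_s': 0.0, 'joint_pos': array([ 6.46233807e+01,  1.26749469e+01,  8.75272894e+01, -1.01094294e-03,
        7.99104799e+01, -7.22421235e+00]), 'joint_vel': array([ 0.08940527,  0.05378827, -0.01822411, -0.07749079, -0.00096023,
        0.02422673]), 'joint_efforts': array([ 7.55325491e-04, -4.94600737e+01, -3.87383616e+01,  7.00356136e-02,
        5.70652820e-02, -1.33442504e-04]), 'tool_pos': array([0.19445671, 0.59334547, 0.23842634]), 'ee_rot': array([-1.79888054e+02, -1.31872609e-02,  1.61847758e+02]), 'force': array([-0.09268214,  0.46385512,  0.25391551]), 'torque': array([ 0.00012495,  0.02700919, -0.02699019]), 'finger_gap': 0.08703061866445053}
top cam (array([0.45132706, 0.14454338, 1.05644548]), array([ 0.08465274, -0.00373383, -0.996478  ]))
tube [([383.0, 288.0], 0.84, [0.453, 0.029])]
tube_centre [([386.0, 289.0], 0.84, [0.451, 0.023]), ([292.0, 185.0], 0.66, [0.641, 0.191])]
stand [([289.0, 386.0], 0.82, [0.283, 0.196])]
edge_top [([294.0, 185.0], 0.76, [0.64, 0.188]), ([291.0, 382.0], 0.65, [0.288, 0.193])]
tape_roll [([213.0, 281.0], 0.89, [0.467, 0.331]), (
[... 561 characters left out ...]
, ([273.0, 282.0], 0.83, [0.638, 0.189])]
edge_top [([271.0, 283.0], 0.95, [0.643, 0.192]), ([448.0, 285.0], 0.58, [0.292, 0.195])]
tape_roll [([358.0, 339.0], 0.82, [0.48, 0.327])]
steel_piece [([299.0, 202.0], 0.65, [0.594, -0.079])]
punch [([304.0, 341.0], 0.68, [0.575, 0.33]), ([358.0, 338.0], 0.44, [0.48, 0.324])]
driver [([216.0, 299.0], 0.61, [0.742, 0.234]), ([270.0, 281.0], 0.25, [0.644, 0.187])]
pliers [([238.0, 232.0], 0.76, [0.725, 0.036]), ([307.0, 342.0], 0.73, [0.57, 0.332])]
wrist cam (array([0.13230959, 0.61547341, 0.38441207]), array([ 0.25272103, -0.08492027, -0.96404348]))
tube []
tube_centre []
stand []
edge_top []
tape_roll []
steel_piece []
punch []
driver []
pliers []
```

View pics/top0.png

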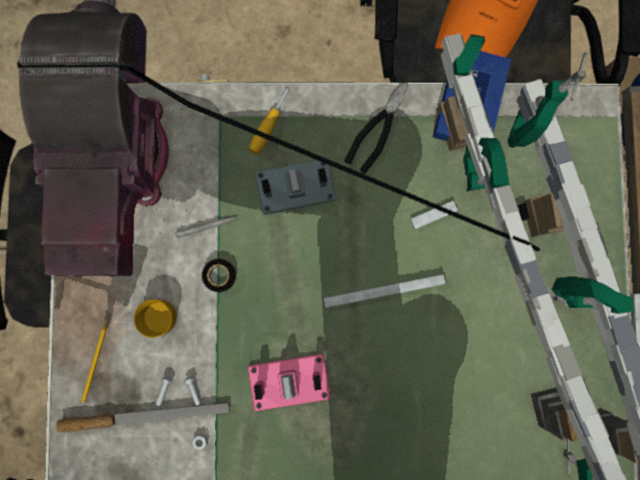

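View pics/side0.png

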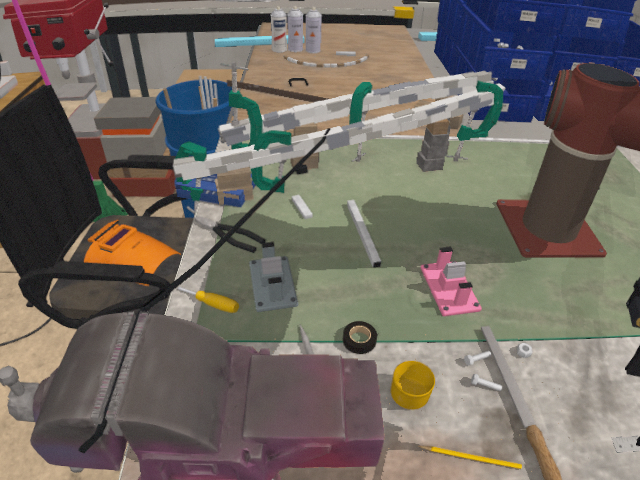

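Run:
```python
from h import *
import cv2
a=cv2.imread('pics/top0.png');b=cv2.imread('pics/side0.png')
t=cv2.resize(a[140:320,240:460],None,fx=3.6,fy=3.3,interpolation=cv2.INTER_CUBIC);cv2.imwrite('pics/topz.png',cv2.resize(a[150:225,245:345],(800,600),interpolation=cv2.INTER_CUBIC))
cv2.imwrite('pics/topt.png',cv2.resize(a[260:320,310:460],(800,320),interpolation=cv2.INTER_CUBIC))
ct=cap('top');cs=cap('side')
# cable triangulation: top points vs side line points
S=[(328,130),(300,165),(270,206),(240,243),(210,274),(180,300),(150,335),(120,385),(85,445)]
T=[(538,248),(470,216),(400,184),(330,158),(260,132),(200,107),(160,80),(120,66),(20,65)]
# dense polylines
def dense(P):
    P=np.array(P,float);o=[]
    for i in range(len(P)-1):
        for s in np.linspace(0,1,30,endpoint=False):o.append(P[i]*(1-s)+P[i+1]*s)
    o.append(P[-1]);return o
SD=dense(S)
for p in T:
    o1,d1=ray(ct,p);best=None
    for q in SD:
        o2,d2=ray(cs,q);n=np.cross(d1,d2);g=abs((o2-o1)@n)/np.linalg.norm(n)
        if best is None or g<best[0]:
            A=np.array([d1,-d2]).T;s=np.linalg.lstsq(A,o2-o1,rcond=None)[0];best=(g,o1+s[0]*d1,q)
    print(p,np.round(best[0],4),np.round(best[1],3),np.round(best[2]))
```

```text
(538, 248) 0.0082 [ 0.516 -0.208  0.133] [328. 130.]
(470, 216) 0.0006 [ 0.568 -0.099  0.134] [310. 152.]
(400, 184) 0.0002 [0.624 0.009 0.109] [283. 188.]
(330, 158) 0.0005 [0.668 0.124 0.108] [257. 222.]
(260, 132) 0.0003 [0.707 0.239 0.125] [228. 255.]
(200, 107) 0.0004 [0.743 0.333 0.145] [195. 287.]
(160, 80) 0.0003 [0.795 0.404 0.126] [154. 330.]
(120, 66) 0.0002 [0.828 0.479 0.104] [122. 382.]
(20, 65) 0.0 [0.787 0.591 0.214] [102. 415.]
```

View pics/topz.png

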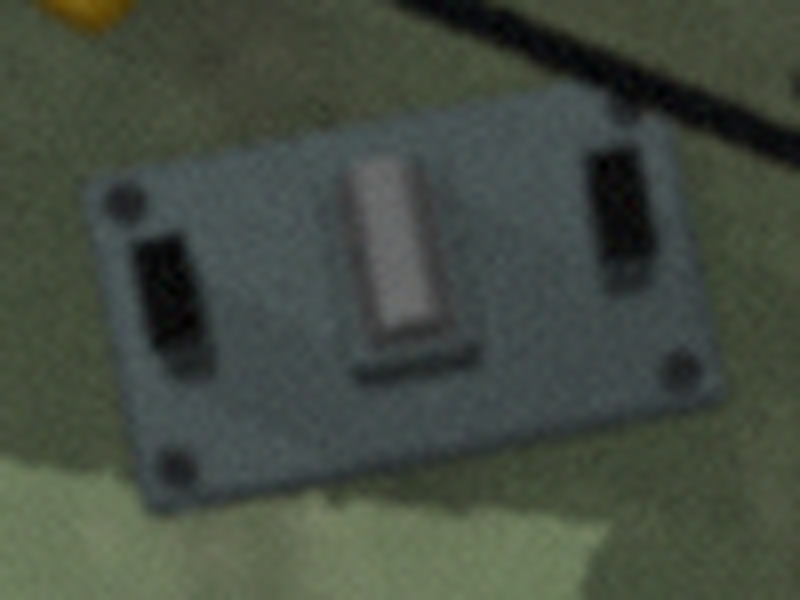

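View pics/topt.png

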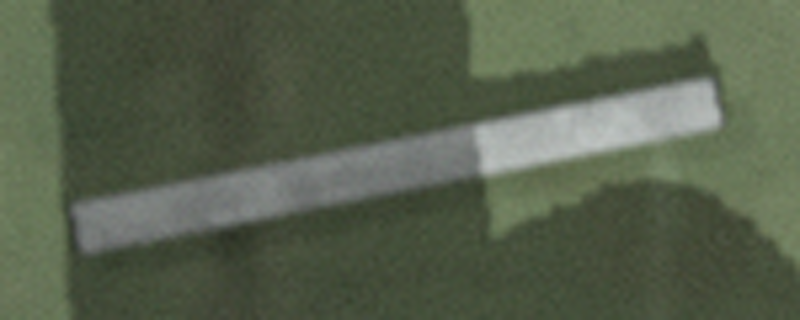

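Run:
```python
from h import *
ct=cap('top');cs=cap('side')
def T(p): return onz(ct,[310+(p[0]+.5)/5.3333-.5,260+(p[1]+.5)/5.3333-.5],.017)
def S(p,z): return onz(ct,[245+(p[0]+.5)/8-.5,150+(p[1]+.5)/8-.5],z)
c=np.array([T(p) for p in [(72,205),(82,252),(712,82),(720,126)]]);print(np.round(c,4))
l=(c[0]+c[1])/2;r=(c[2]+c[3])/2
print('tube ctr',(l+r)/2,'len',np.linalg.norm(l-r),'yaw',np.degrees(np.arctan2(-(l-r)[0],(l-r)[1])))
b=np.array([S(p,.012) for p in [(85,185),(655,85),(150,510),(725,395)]]);print(np.round(b,4),b.mean(0))
print('yaw',[np.degrees(np.arctan2(-(d)[0],d[1])) for d in (b[0]-b[1],b[2]-b[3])], [np.linalg.norm(d) for d in (b[0]-b[1],b[2]-b[3],b[0]-b[2],b[1]-b[3])])
e=np.array([S(p,.07) for p in [(352,162),(408,155),(378,332),(436,320)]]);print(np.round(e,4),'edge',e.mean(0))
pp=np.array([S(p,.064) for p in [(132,242),(185,235),(155,355),(207,343)]]),np.array([S(p,.064) for p in [(587,152),(637,147),(605,265),(655,258)]])
print(pp[0].mean(0),pp[1].mean(0),(pp[0].mean(0)+pp[1].mean(0))/2)
for i,s in enumerate(['side','top']):
    c=cs if s=='side' else ct
    for q in vision.recognise('edge_top',s): print(s,q['point'],onz(c,q['point'],.07))
m=cs['color'].copy()
yaw=np.radians(9.5)
def mk(C,hx,hy): return [C+np.array([np.cos(yaw)*x-np.sin(yaw)*y,np.sin(yaw)*x+np.cos(yaw)*y,0]) for x,y in((-hx,-hy),(hx,-hy),(hx,hy),(-hx,hy))]
E0=e.mean(0)
for C,hx,hy,col in((E0,.018,.004,(255,0,0)),(np.array([b.mean(0)[0],b.mean(0)[1],.012]),.04,.068,(0,255,0)),((l+r)/2,.0085,.11,(255,0,255))):
  for cc,n in((cs,'s'),(ct,'t')):
    cv2.polylines(cc['color'],[np.round(proj(cc,mk(C,hx,hy))*8).astype(int).reshape(-1,1,2)],True,col,1,cv2.LINE_AA,3)
A=cv2.resize(cs['color'][190:315,240:390],(600,500),interpolation=cv2.INTER_CUBIC)
cv2.imwrite('pics/ov_s.png',A[:,:,::-1])
```

```text
[[ 0.4362  0.1354  0.017 ]
 [ 0.4207  0.1321  0.017 ]
 [ 0.4764 -0.0793  0.017 ]
 [ 0.4617 -0.0817  0.017 ]]
tube ctr [0.44875903 0.02662392 0.017     ] len 0.21807313962828287 yaw 10.725982495025773
[[0.663  0.2581 0.012 ]
 [0.6861 0.1286 0.012 ]
 [0.5886 0.2428 0.012 ]
 [0.6147 0.1129 0.012 ]] [0.63808899 0.18562026 0.012     ]
yaw [np.float64(10.076780928802274), np.float64(11.34095432472585)] [np.float64(0.13158702570930988), np.float64(0.13247599327634274), np.float64(0.07598981072567908), np.float64(0.0730969621292226)]
[[0.6562 0.1946 0.07  ]
 [0.6577 0.1826 0.07  ]
 [0.6193 0.1889 0.07  ]
 [0.6219 0.1765 0.07  ]] edge [0.6387859  0.18563741 0.07      ]
[0.62871746 0.23402817 0.064     ] [0.64791481 0.13679575 0.064     ] [0.63831614 0.18541196 0.064     ]
side [446.1, 284.3] [0.32068332 0.2515039  0.07      ]
side [270.7, 281.1] [0.63594444 0.24509994 0.07      ]
top [292.5, 185.1] [0.62962451 0.18775351 0.07      ]
top [287.9, 381.1] [0.2995303  0.19482885 0.07      ]
```

View pics/ov_s.png

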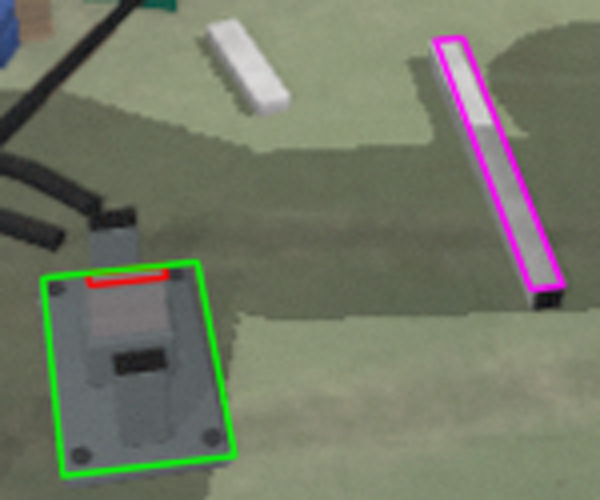

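drive_tool:
  steps: [0.06,-0.418,-0.459,0.09,1.067,0.06,-0.418,-0.459,0.09,1.067,0.06,-0.418,-0.459,0.09,1.067,0.06,-0.418,-0.459,0.09,1.067,0.06,-0.418,-0.459,0.09,1.067,0.06,-0.418,-0.459,0.09,1.067,0.06,-0.418,-0.459,0.09,1.067,0.06,-0.418,-0.459,0.09,1.067,0.06,-0.418,-0.459,0.09,1.067,0.06,-0.418,-0.459,0.09,1.067,0.06,-0.418,-0.459,0.09,1.067,0.06,-0.418,-0.459,0.09,1.067,0.06,-0.418,-0.459,0.09,1.067,0.06,-0.418,-0.459,0.09,1.067,0.06,-0.418,-0.459,0.09,1.067,0.06,-0.418,-0.459,0.09,1.067]

```text
time_s: 3.4
tool_pos: [0.4486, 0.0283, 0.1496]
ee_rot: [-180.0, -0.0, 100.8]
force: [-0.1, 0.3, -0.3]
finger_gap: 0.0603
```

Run:
```python
from h import *
c=cap('wrist')
yaw=np.radians(10.7);C=np.array([.4488,.0266,.017])
def mk(C,hx,hy): return [C+np.array([np.cos(yaw)*x-np.sin(yaw)*y,np.sin(yaw)*x+np.cos(yaw)*y,0]) for x,y in((-hx,-hy),(hx,-hy),(hx,hy),(-hx,hy))]
cv2.polylines(c['color'],[np.round(proj(c,mk(C,.0085,.11))*8).astype(int).reshape(-1,1,2)],True,(255,0,255),1,cv2.LINE_AA,3)
cv2.imwrite('pics/w1.png',c['color'][:,:,::-1])
print([ (monitor.get_obs()['force'],monitor.get_obs()['torque'])])
```

```text
[(array([-0.4572633 , -0.01774895, -0.18829802]), array([-0.06969281,  0.01311297, -0.00253934]))]
```

View pics/w1.png

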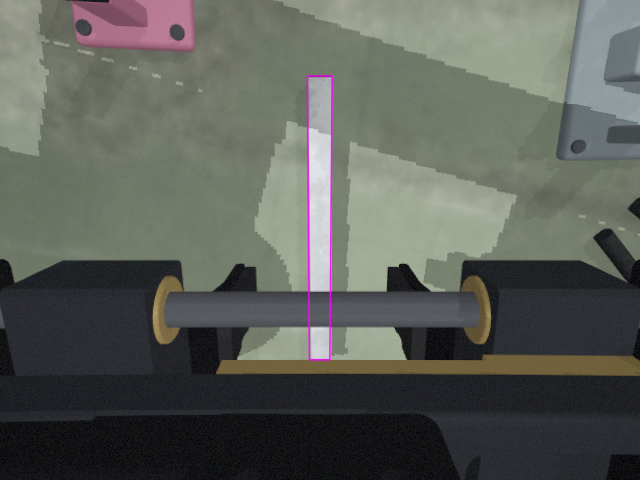

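drive_tool:
  steps: [0.06,-0.0015,0,0.05,0,0.06,-0.0015,0,0.09,0,0.06,-0.0015,0,0.115,0,0.06,-0.0015,0,0.129,0,0.06,-0.0015,0,0.129,0,0.06,-0.0015,0,0.129,0,0.012,-0.0015,0,0.129,0,0.012,-0.0015,0,0.129,0,0.012,-0.0015,0,0.129,0,0.012,-0.0015,0,0.129,0,0.012,-0.0015,0,0.129,0,0.012,-0.0015,0,0.129,0,0.012,-0.0015,0,0.129,0]
  newtons: 50

```text
time_s: 4.75
tool_pos: [0.4487, 0.027, 0.0207]
ee_rot: [-180.0, -0.0, 100.8]
force: [-0.6, -0.1, 0.9]
finger_gap: 0.0164
```

Gripped; lift to z ≈ 0.14 and weigh.

drive_tool:
  steps: [0.012,0,0,-0.01,0,0.012,0,0,-0.03,0,0.012,0,0,-0.06,0,0.012,0,0,-0.09,0,0.012,0,0,-0.11,0,0.012,0,0,-0.12,0,0.012,0,0,-0.12,0,0.012,0,0,-0.12,0,0.012,0,0,-0.12,0]

```text
time_s: 5.65
tool_pos: [0.4476, 0.0271, 0.1391]
ee_rot: [-179.8, -0.1, 100.8]
force: [-0.4, -0.4, -2.4]
finger_gap: 0.0164
```

Run:
```python
from h import *
F=[];T=[]
for i in range(24):
    c=cap('side');o=monitor.get_obs();F.append(o['force']);T.append(o['torque'])
cv2.imwrite('pics/s2.png',c['color'][:,:,::-1])
F=np.array(F);T=np.array(T);print(F.mean(0),F.std(0),T.mean(0),T.std(0),o['tool_pos'],o['ee_rot'],o['time_s'],o['finger_gap'])
```

```text
[ 0.10723746  0.01129799 -3.12975502] [0.41050505 0.56842092 0.53748978] [-0.18823531  0.01297862 -0.00754975] [0.02433793 0.02626319 0.02866276] [0.44875036 0.02696828 0.14066677] [-1.79979822e+02 -1.41231161e-02  1.00793355e+02] 6.85 0.01614191273991581
```

View pics/s2.png

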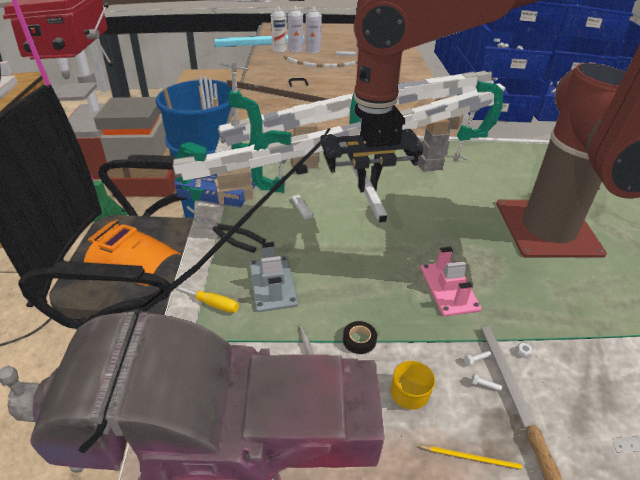

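Run:
```python
from h import *
for n in ['side','top']:
    c=cap(n);col=c['color']
    yaw=np.radians(10.8);C=np.array([.4488,.027,.1407-.0207+.017])
    def mk(C,hx,hy): return [C+np.array([np.cos(yaw)*x-np.sin(yaw)*y,np.sin(yaw)*x+np.cos(yaw)*y,0]) for x,y in((-hx,-hy),(hx,-hy),(hx,hy),(-hx,hy))]
    cv2.polylines(col,[np.round(proj(c,mk(C,.0085,.11))*8).astype(int).reshape(-1,1,2)],True,(255,0,255),1,cv2.LINE_AA,3)
    A=col[130:250,300:440] if n=='side' else col[230:330,300:460]
    cv2.imwrite('pics/t3%s.png'%n,cv2.resize(A,None,fx=5,fy=5,interpolation=cv2.INTER_CUBIC)[:,:,::-1])
```

```text
(no output)
```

View pics/t3side.png

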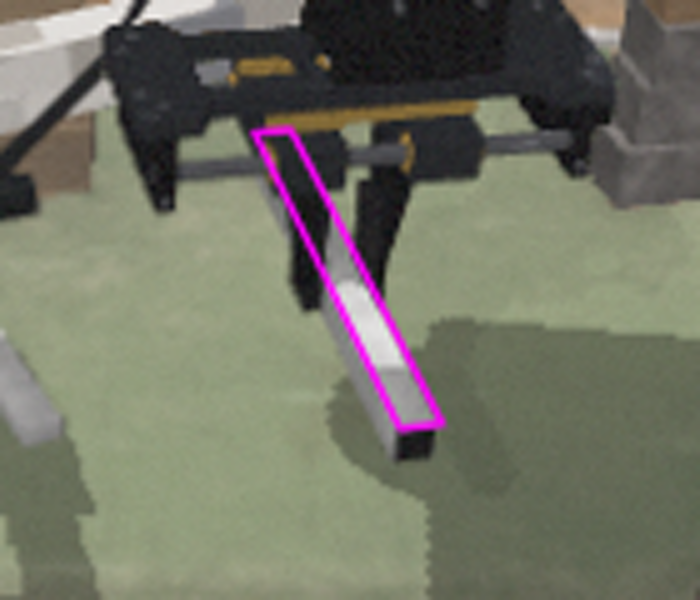

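View pics/t3top.png

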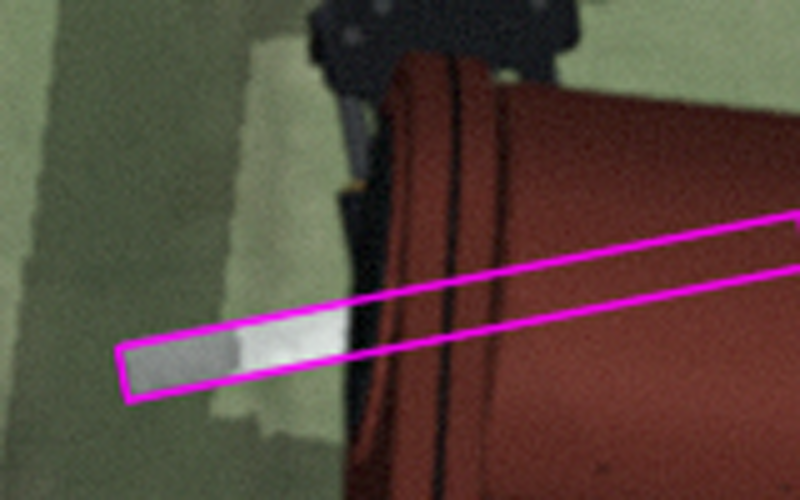

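drive_tool:
  steps: [0.012,0,0,0.04,0,0.012,0,0,0.08,0,0.012,0,0,0.105,0,0.012,0,0,0.115,0,0.012,0,0,0.1195,0,0.012,0,0,0.1195,0,0.012,0,0,0.1195,0,0.05,0,0,0.1195,0,0.05,0,0,0.1195,0,0.05,0,0,0.1195,0,0.05,0.02,0,0.118,0,0.05,0.04,0,0.118,0,0.05,0.04,0,0.118,0,0.05,0.04,0,0.118,0,0.05,0.04,0,0.118,0]

```text
time_s: 8.45
tool_pos: [0.4416, 0.0658, 0.0229]
ee_rot: [180.0, 0.0, 100.8]
force: [-0.1, 0.6, 0.3]
finger_gap: 0.0499
```

```bash
cat > m.py <<'E'
from h import *
F=[];T=[];P=[]
for i in range(24):
    c=cap('side');o=monitor.get_obs();F.append(o['force']);T.append(o['torque']);P.append(o['tool_pos'])
cv2.imwrite('pics/last_s.png',c['color'][:,:,::-1])
F=np.array(F);T=np.array(T);print(F.mean(0),T.mean(0),T.std(0),np.mean(P,0),o['ee_rot'],o['time_s'],o['finger_gap'])
E
python3 m.py
```

```text
[0.14284311 0.02737799 0.09912512] [-0.07227649  0.03369344  0.00610726] [0.03148459 0.02002388 0.02270888] [0.44128116 0.06614162 0.02269141] [-1.79982479e+02 -1.45352096e-02  1.00794968e+02] 9.65 0.0501283681310647
```

drive_tool:
  steps: [0.012,0,0,0,0,0.012,0,0,0,0,0.012,0,0,0,0,0.012,0,0,0,0,0.012,0,0,0,0,0.012,0,0,-0.02,0,0.012,0,0,-0.06,0,0.012,0,0,-0.1,0,0.012,0,0,-0.13,0,0.012,0,0,-0.13,0,0.012,0,0,-0.13,0,0.012,0,0,-0.13,0]

```text
time_s: 10.85
tool_pos: [0.4396, 0.0663, 0.1504]
ee_rot: [-179.8, -0.1, 100.8]
force: [-0.6, 0.2, -3.8]
finger_gap: 0.0164
```

```bash
python3 m.py;  python3 - <<'E'
from h import *
c=cap('top');col=c['color']
cv2.imwrite('pics/t4.png',cv2.resize(col[180:330,280:480],None,fx=4,fy=4,interpolation=cv2.INTER_CUBIC)[:,:,::-1])
E
```

```text
[ 0.25347268 -0.01035602 -3.13807509] [-5.35821390e-02  4.30591588e-02  1.33717586e-05] [0.02489046 0.032459   0.03307311] [0.44095916 0.06627939 0.1522024 ] [-1.79982899e+02 -1.26893693e-02  1.00798064e+02] 12.05 0.016292377102799068
```

View pics/t4.png

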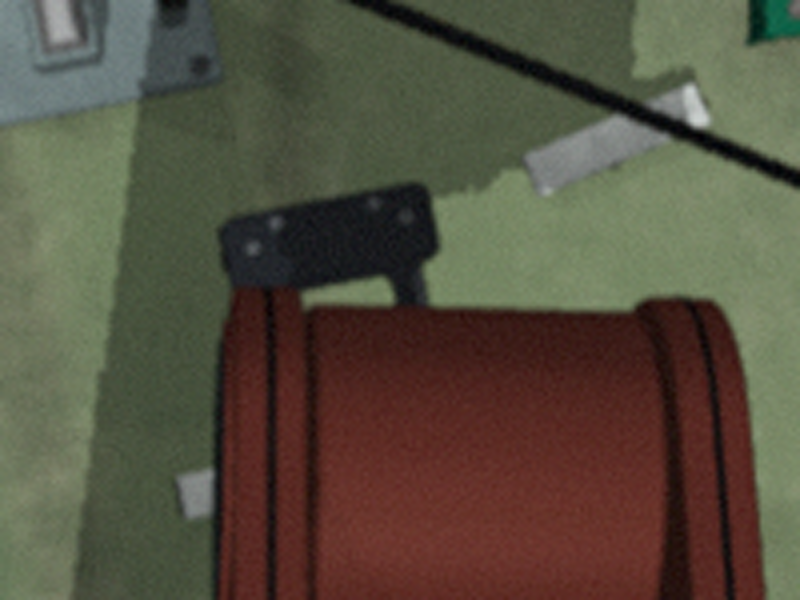

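Run:
```python
from h import *
for n,a in (('side',(100,310,190,350)),('top',(120,260,220,450))):
    A=cv2.imread('pics/%s0.png'%n)[a[0]:a[1],a[2]:a[3]]
    A=cv2.resize(A,None,fx=800/A.shape[1] if n=='top' else 600/A.shape[0],fy=800/A.shape[1] if n=='top' else 600/A.shape[0],interpolation=cv2.INTER_CUBIC);print(A.shape);cv2.imwrite('pics/cz%s.png'%n,A)
c=cap('wrist','w5.png')
```

```text
(600, 457, 3)
(487, 800, 3)
```

View pics/czside.png

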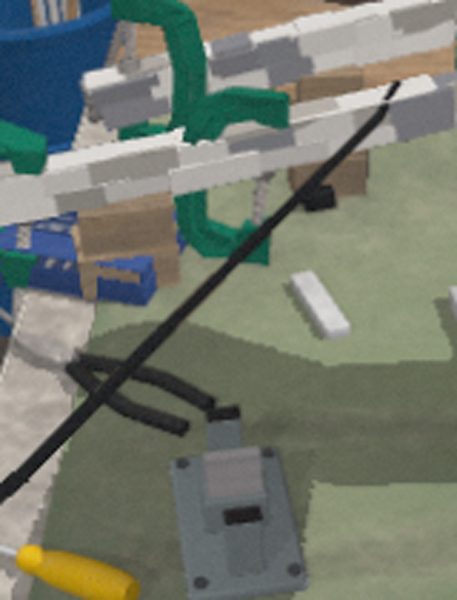

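View pics/cztop.png

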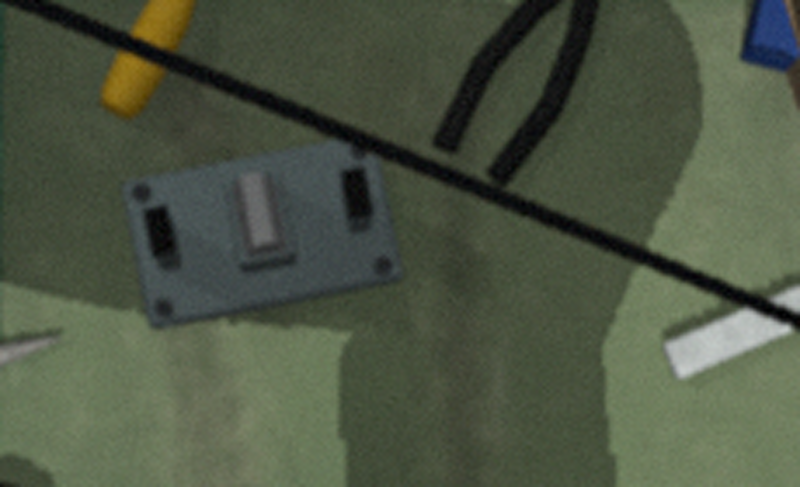

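View pics/w5.png

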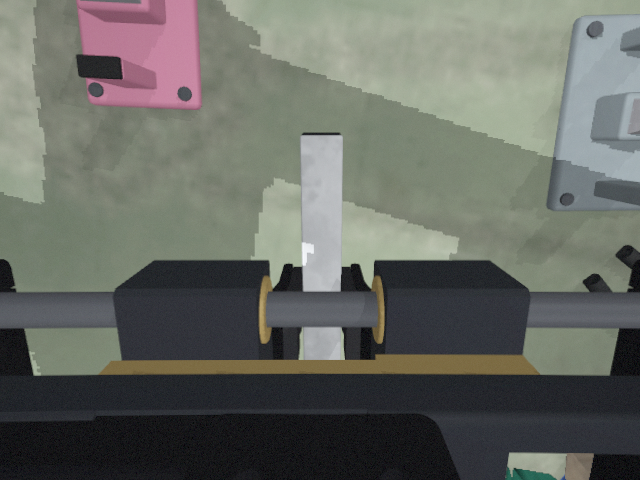

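Run:
```python
from h import *
cs=cap('side');ct=cap('top')
S=[(385,108),(350,147),(305,195),(245,254),(190,305),(90,405),(0,495)]
T=[(130,45),(280,108),(340,133),(400,157),(480,189),(560,222),(640,256),(720,290),(800,322)]
f=lambda p,s,o:np.array([(p[0]+.5)/s-.5+o[0],(p[1]+.5)/s-.5+o[1]])
S=[f(p,2.857,(190,100)) for p in S];T=[f(p,3.478,(220,120)) for p in T]
SD=[S[i]*(1-s)+S[i+1]*s for i in range(len(S)-1) for s in np.linspace(0,1,200)]
for p in T:
    o1,d1=ray(ct,p);best=(9,)
    for q in SD:
        o2,d2=ray(cs,q);n=np.cross(d1,d2);g=abs((o2-o1)@n)/np.linalg.norm(n)
        if g<best[0]:
            s=np.linalg.lstsq(np.array([d1,-d2]).T,o2-o1,rcond=None)[0];best=(g,o1+s[0]*d1,q)
    print(np.round(best[0],4),np.round(best[1],3),np.round(best[2]))
```

```text
0.0 [0.69  0.237 0.185] [235. 228.]
0.0 [0.664 0.171 0.177] [255. 208.]
0.0 [0.653 0.145 0.173] [262. 201.]
0.0 [0.644 0.118 0.168] [269. 195.]
0.0001 [0.631 0.082 0.161] [277. 187.]
0.0 [0.617 0.046 0.156] [285. 179.]
0.0 [0.602 0.009 0.152] [293. 171.]
0.0 [ 0.587 -0.027  0.149] [301. 163.]
0.0 [ 0.572 -0.064  0.145] [308. 156.]
```

drive_tool:
  steps: [0.012,0.02,0.03,0.002,0,0.012,0.045,0.07,0.004,0,0.012,0.07,0.11,0.006,0,0.012,0.085,0.14,0.008,0,0.012,0.085,0.156,0.008,0,0.012,0.085,0.156,0.008,0,0.012,0.085,0.156,0.008,0,0.012,0.085,0.156,0.008,0]

```text
time_s: 13.05
tool_pos: [0.5775, 0.1785, 0.1443]
ee_rot: [-179.9, -0.0, 100.8]
force: [0.2, 0.3, -3.3]
finger_gap: 0.016
```

Run:
```python
from h import *
o=monitor.get_obs();print(o['tool_pos'],o['force'])
cap('side','s6.png');cap('wrist','w6.png')
```

```text
[0.57752803 0.17849171 0.14427919] [ 0.22229117  0.32859765 -3.345796  ]
```

View pics/s6.png

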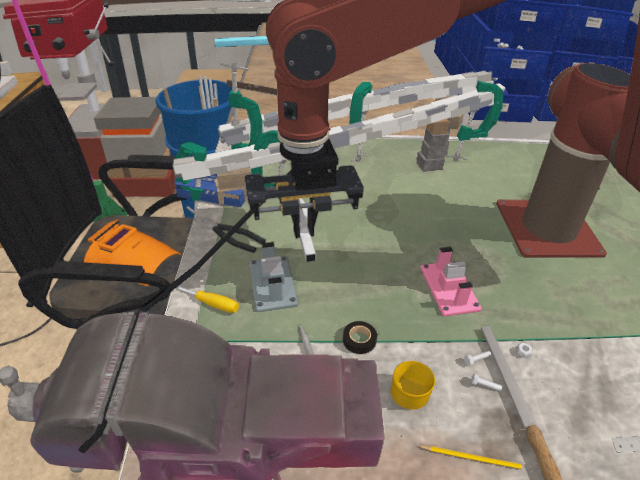

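View pics/w6.png

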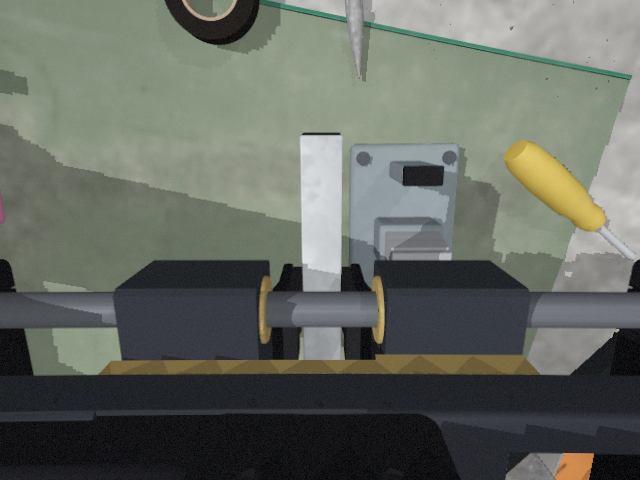

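Run:
```python
from h import *
c=cap('wrist')
P=[(.664,.171,.177),(.69,.237,.185),(.653,.145,.173)]
# extended left points: triangulate again
cs=cap('side');ct=cap('top')
S=[(255,208),(235,228),(200,263),(190,273)];SD=[np.array(S[i])*(1-s)+np.array(S[i+1])*s for i in range(3) for s in np.linspace(0,1,300)]
for p in [(260,132),(240,125),(220,117),(200,107),(190,102)]:
    o1,d1=ray(ct,p);best=(9,)
    for q in SD:
        o2,d2=ray(cs,q);n=np.cross(d1,d2);g=abs((o2-o1)@n)/np.linalg.norm(n)
        if g<best[0]:
            s=np.linalg.lstsq(np.array([d1,-d2]).T,o2-o1,rcond=None)[0];best=(g,o1+s[0]*d1,q)
    print(best);P.append(best[1])
print(proj(c,P))
R=np.array(c['R']);print((R@np.array(P).T+np.array(c['t']).reshape(3,1)).T)
cv2.imwrite('pics/s7.png',cv2.resize(cs['color'][150:330,160:380],(800,655)[:2],interpolation=cv2.INTER_CUBIC)[:590,:,::-1])
cv2.imwrite('pics/t7.png',cv2.resize(ct['color'][60:260,160:460],(800,533),interpolation=cv2.INTER_CUBIC)[:,:,::-1])
```

```text
(np.float64(5.3976729469715264e-05), array([0.69274761, 0.23315938, 0.17883301]), array([233.71237458, 229.28762542]))
(np.float64(3.0117574349815866e-05), array([0.70187386, 0.26311522, 0.18554812]), array([225.16722408, 237.83277592]))
(np.float64(4.867749225549012e-05), array([0.71311937, 0.29309619, 0.18997664]), array([214.86622074, 248.13377926]))
(np.float64(2.8087510146626484e-05), array([0.72884352, 0.32385422, 0.18992402]), array([201.28762542, 261.71237458]))
(np.float64(7.512124215758308e-06), array([0.73676031, 0.33930164, 0.18982331]), array([194.11371237, 268.88628763]))
[[ 558.2424947   407.48485592]
 [ 744.78392208  247.62697529]
 [ 499.6134065   454.11563857]
 [ 724.8178703   255.43423743]
 [ 838.98038034  163.02047567]
 [ 988.16238682   41.97516537]
 [1170.33339847 -109.38815669]
 [1281.25256081 -200.75408999]]
[[ 0.08180551  0.06057407  0.13140274]
 [ 0.11972666  0.00440154  0.10898324]
 [ 0.06612269  0.08235729  0.14102255]
 [ 0.12170452  0.00705057  0.11601192]
 [ 0.1362892  -0.01817686  0.10272292]
 [ 0.15296006 -0.0436021   0.0917424 ]
 [ 0.17417552 -0.07004894  0.08512601]
 [ 0.18484982 -0.08334576  0.08187604]]
```

View pics/s7.png

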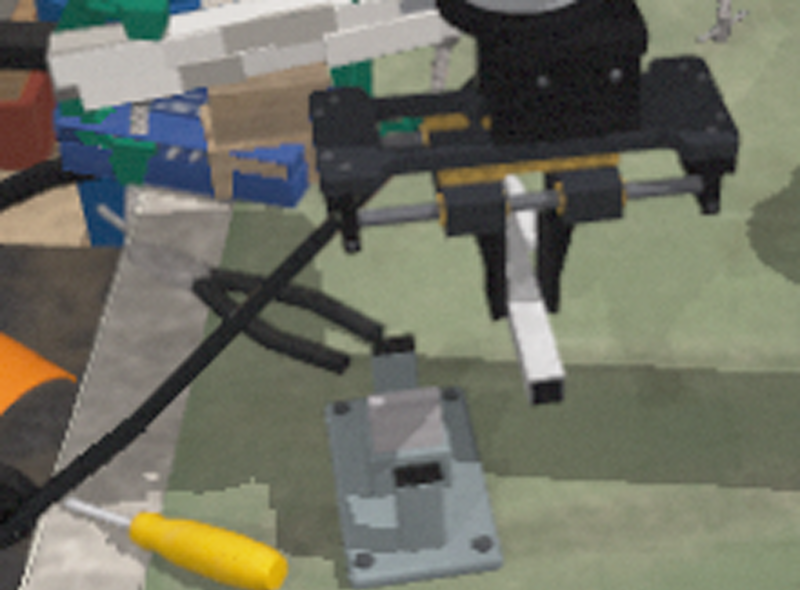

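View pics/t7.png

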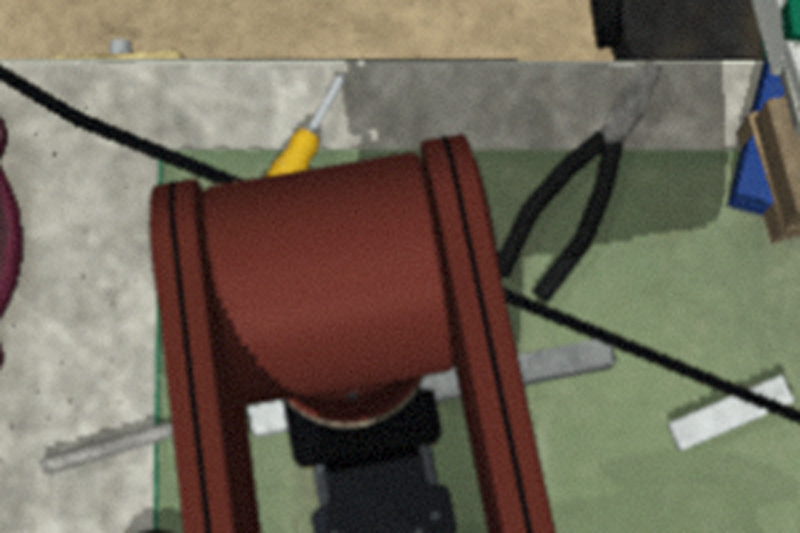

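drive_tool:
  steps: [0.012,0,0.01,-0.002,0,0.012,0,0.02,-0.002,0,0.012,0,0.03,-0.002,0,0.012,0,0.03,-0.002,0]

```text
time_s: 13.7
tool_pos: [0.6095, 0.1845, 0.1472]
ee_rot: [179.9, -0.0, 100.8]
force: [0.1, 0.5, -3.5]
finger_gap: 0.0166
```

drive_tool:
  steps: [0.012,0,0.01,0,0,0.012,0,0.02,0,0,0.012,0,0.031,0,0,0.012,0,0.031,0,0,0.012,0,0.031,0,0]

```text
time_s: 14.2
tool_pos: [0.6398, 0.1902, 0.1468]
ee_rot: [180.0, -0.0, 100.8]
force: [0.2, -1.6, -3.1]
finger_gap: 0.0163
```

Run:
```python
from h import *
o=monitor.get_obs();print(o['tool_pos'],o['force'],o['time_s'])
cs=cap('side');ct=cap('top')
cv2.imwrite('pics/s8.png',cv2.resize(cs['color'][150:330,160:380],(800,655),interpolation=cv2.INTER_CUBIC)[:590,:,::-1])
cv2.imwrite('pics/t8.png',cv2.resize(ct['color'][60:260,160:460],(800,533),interpolation=cv2.INTER_CUBIC)[:,:,::-1])
```

```text
[0.63980287 0.19022355 0.14682641] [ 0.22577697 -1.61848633 -3.07443425] 14.2
```

View pics/s8.png

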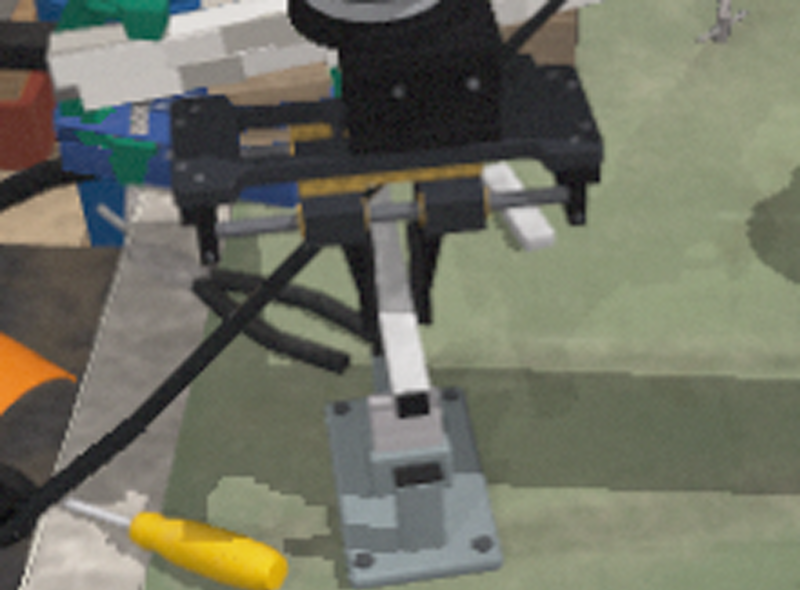

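View pics/t8.png

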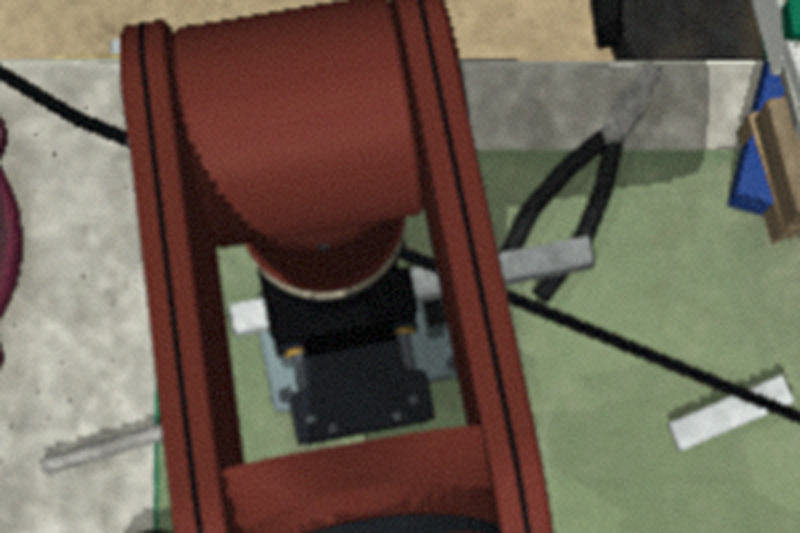

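drive_tool:
  steps: [0.012,0.0005,-0.002,0.004,0,0.012,0.0005,-0.002,0.008,0,0.012,0.0005,-0.002,0.011,0,0.012,0.0005,-0.002,0.011,0]

```text
time_s: 14.7
tool_pos: [0.6367, 0.1902, 0.1349]
ee_rot: [-179.9, -0.0, 100.8]
force: [-0.3, -0.8, -3.5]
finger_gap: 0.0164
```

drive_tool:
  steps: [0.012,0,0,0.004,0,0.012,0,0,0.008,0,0.012,0,0,0.008,0]

```text
time_s: 15.0
tool_pos: [0.6361, 0.1901, 0.1258]
ee_rot: [-179.8, -0.0, 100.8]
force: [0.1, 0.2, -2.7]
finger_gap: 0.016
```

drive_tool:
  steps: [0.012,0,0,0.004,0,0.012,0,0,0.008,0,0.012,0,0,0.008,0]

```text
time_s: 15.3
tool_pos: [0.6355, 0.19, 0.1168]
ee_rot: [-179.8, -0.0, 100.8]
force: [-0.5, -0.1, -2.9]
finger_gap: 0.0163
```

drive_tool:
  steps: [0.012,0,0.002,0.005,0,0.012,0,0.002,0.01,0,0.012,0,0.002,0.0165,0,0.012,0,0.002,0.0165,0,0.012,0,0.002,0.0165,0]

```text
time_s: 15.8
tool_pos: [0.637, 0.1903, 0.0997]
ee_rot: [-179.7, -0.0, 100.8]
force: [-0.7, -0.1, -2.7]
finger_gap: 0.0162
```

Run:
```python
from h import *
P=[];F=[]
for i in range(6):
    cs=cap('side');o=monitor.get_obs();P.append(o['tool_pos']);F.append(o['force'])
print(np.mean(P,0),np.mean(F,0),o['time_s'])
ct=cap('top')
cv2.imwrite('pics/s9.png',cv2.resize(cs['color'][150:330,160:380],(800,655),interpolation=cv2.INTER_CUBIC)[:590,:,::-1])
cv2.imwrite('pics/t9.png',cv2.resize(ct['color'][140:220,220:380],(800,400),interpolation=cv2.INTER_CUBIC)[:,:,::-1])
```

```text
[0.6375774  0.19036692 0.10057106] [ 0.04482614  0.29605187 -3.10276313] 16.1
```

View pics/s9.png

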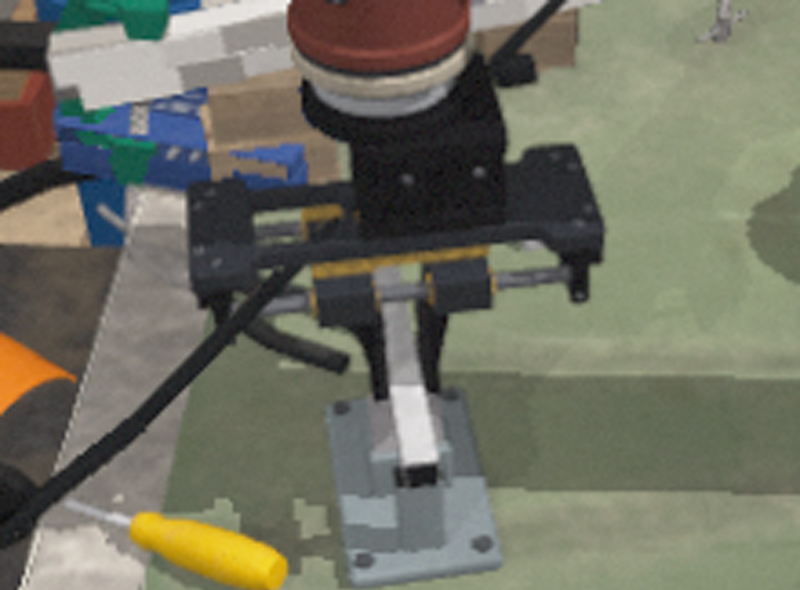

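View pics/t9.png

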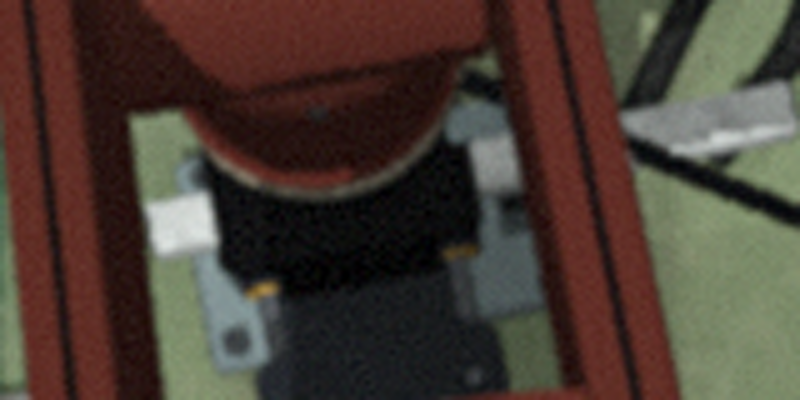

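drive_tool:
  steps: [0.012,0,0,0.003,0,0.012,0,0,0.006,0,0.012,0,0,0.0065,0,0.012,0,0,0.0065,0,0.012,0,0,0.0065,0]

```text
time_s: 16.65
tool_pos: [0.6376, 0.1904, 0.0941]
ee_rot: [-179.8, -0.0, 100.8]
force: [-0.7, 0.2, -2.4]
finger_gap: 0.0163
```

```bash
cat > q.py <<'E'
from h import *
P=[];F=[];T=[]
for i in range(6):
    cs=cap('side');o=monitor.get_obs();P.append(o['tool_pos']);F.append(o['force']);T.append(o['torque'])
print(np.mean(P,0),np.mean(F,0),np.mean(T,0),o['time_s'])
E
python3 q.py
```

```text
[0.6375747  0.19037574 0.09411935] [-0.18158772 -0.02492838 -2.51175612] [-0.02930405 -0.01273453  0.00791448] 16.95
```

drive_tool:
  steps: [0.012,0,0,0.0005,0,0.012,0,0,0.0008,0,0.012,0,0,0.0008,0]

```text
time_s: 17.25
tool_pos: [0.6376, 0.1904, 0.094]
ee_rot: [-179.8, -0.0, 100.8]
force: [-1.7, -0.5, 4.1]
finger_gap: 0.0164
```

```bash
python3 q.py
```

```text
[0.63763663 0.19041889 0.09393068] [-3.4478395  -0.44473643  4.86483571] [-0.16333051  0.61720763 -0.03104278] 17.55
```

drive_tool:
  steps: [0.012,0,0,-0.0005,0,0.012,0,0,-0.0005,0,0.03,0,0,-0.0005,0,0.03,0,0,-0.0005,0,0.03,0,0,-0.0005,0,0.03,0,0,-0.0005,0,0.03,0,0,-0.0005,0]

```text
time_s: 18.25
tool_pos: [0.6378, 0.1904, 0.0945]
ee_rot: [-179.8, -0.0, 100.8]
force: [-0.4, 0.8, -1.1]
finger_gap: 0.0297
```

```bash
python3 q.py
python3 - <<'E'
from h import *
def mk(C,hx,hy,yaw): return [C+np.array([np.cos(yaw)*x-np.sin(yaw)*y,np.sin(yaw)*x+np.cos(yaw)*y,0]) for x,y in((-hx,-hy),(hx,-hy),(hx,hy),(-hx,hy))]
yaw=np.radians(10.8)
cs=cap('side');ct=cap('top')
C=np.array([.6376,.1904,.087])-.0395*np.array([-np.sin(yaw),np.cos(yaw),0])
for c in (cs,ct): cv2.polylines(c['color'],[np.round(proj(c,mk(C,.0085,.11,yaw))*8).astype(int).reshape(-1,1,2)],True,(255,0,255),1,cv2.LINE_AA,3)
cv2.imwrite('pics/s10.png',cv2.resize(cs['color'][180:320,220:330],(471,600),interpolation=cv2.INTER_CUBIC)[:,:,::-1])
cv2.imwrite('pics/t10.png',cv2.resize(ct['color'][140:220,220:380],(800,400),interpolation=cv2.INTER_CUBIC)[:,:,::-1])
E
```

```text
[0.63768254 0.19043614 0.0944639 ] [ 0.13091583 -0.08253192 -0.01988675] [-0.06924975  0.02812638  0.0370945 ] 18.55
```

View pics/s10.png

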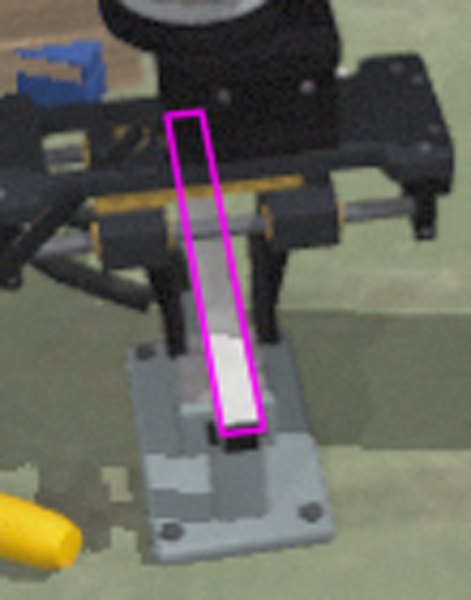

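View pics/t10.png

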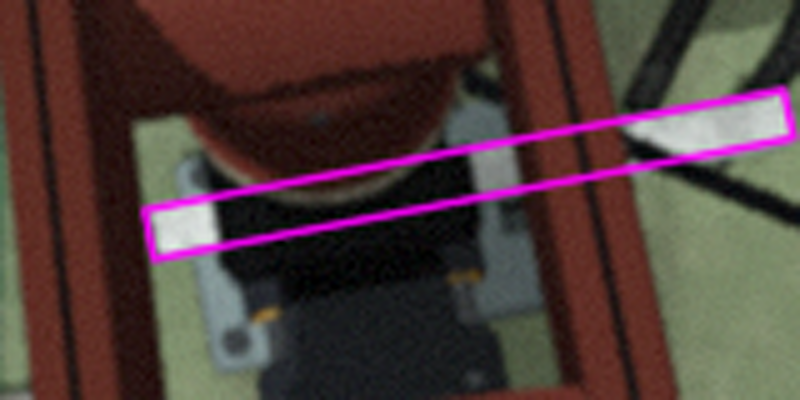

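drive_tool:
  steps: [0.05,0,0,0,0,0.05,0,0,0,0,0.05,0,0,-0.02,0,0.05,0,0,-0.05,0,0.05,0,0,-0.09,0,0.05,0,-0.03,-0.12,0,0.05,0,-0.07,-0.14,0,0.05,0,-0.12,-0.14,0,0.05,0,-0.17,-0.14,0,0.05,0,-0.22,-0.14,0,0.05,0,-0.25,-0.14,0,0.05,0,-0.25,-0.14,0,0.05,0,-0.25,-0.14,0]

```text
time_s: 19.95
tool_pos: [0.3929, 0.1439, 0.236]
ee_rot: [-179.9, -0.0, 100.8]
force: [-0.0, -0.3, 0.3]
finger_gap: 0.05
```

```bash
cat > v.py <<'E'
from h import *
import sys
n=sys.argv[1]
def mk(C,hx,hy,yaw): return [C+np.array([np.cos(yaw)*x-np.sin(yaw)*y,np.sin(yaw)*x+np.cos(yaw)*y,0]) for x,y in((-hx,-hy),(hx,-hy),(hx,hy),(-hx,hy))]
yaw=np.radians(10.8)
C=np.array([.6376,.1904,.087])-.0395*np.array([-np.sin(yaw),np.cos(yaw),0])
cs=cap('side');ct=cap('top');print(monitor.get_obs()['time_s'])
A=cv2.resize(cs['color'][180:300,220:330],(550,600),interpolation=cv2.INTER_CUBIC)
for c in (cs,ct): cv2.polylines(c['color'],[np.round(proj(c,mk(C,.0085,.11,yaw))*8).astype(int).reshape(-1,1,2)],True,(255,0,255),1,cv2.LINE_AA,3)
cv2.imwrite('pics/s%s_raw.png'%n,A[:,:,::-1])
cv2.imwrite('pics/s%s.png'%n,cv2.resize(cs['color'][180:300,220:330],(550,600),interpolation=cv2.INTER_CUBIC)[:,:,::-1])
cv2.imwrite('pics/t%s.png'%n,cv2.resize(ct['color'][140:220,220:380],(800,400),interpolation=cv2.INTER_CUBIC)[:,:,::-1])
E
python3 v.py 11
```

```text
20.05
```

View pics/s11.png

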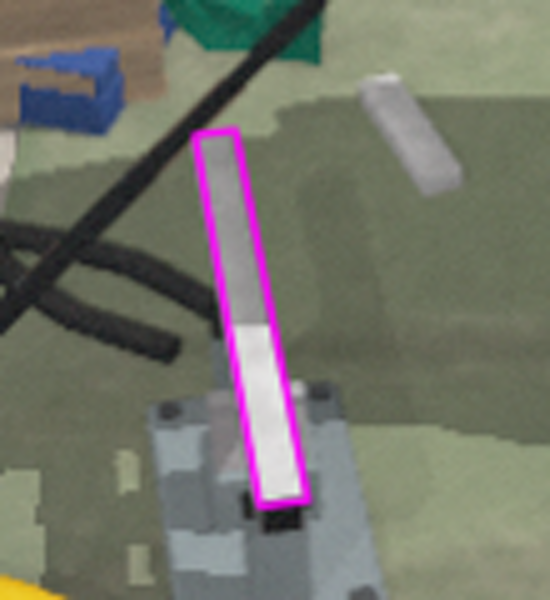

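View pics/t11.png

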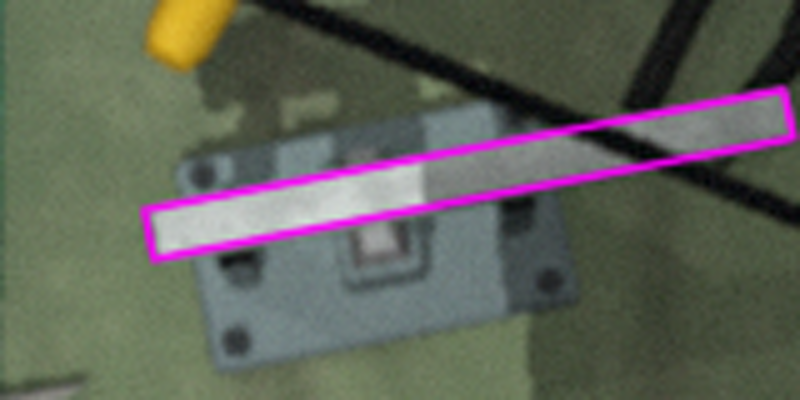

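The tube lies within a pixel or two of the predicted level outline in both views. I'll wait, then check that it stays put.

drive_tool:
  steps: [0.05,0,0,0,0,0.05,0,0,0,0,0.05,0,0,0,0,0.05,0,0,0,0,0.05,0,0,0,0,0.05,0,0,0,0,0.05,0,0,0,0,0.05,0,0,0,0,0.05,0,0,0,0,0.05,0,0,0,0,0.05,0,0,0,0,0.05,0,0,0,0,0.05,0,0,0,0,0.05,0,0,0,0,0.05,0,0,0,0,0.05,0,0,0,0,0.05,0,0,0,0,0.05,0,0,0,0,0.05,0,0,0,0,0.05,0,0,0,0]

```text
time_s: 22.05
tool_pos: [0.3936, 0.1439, 0.2359]
ee_rot: [-179.9, -0.0, 100.8]
force: [0.3, -0.1, -0.2]
finger_gap: 0.0502
```

```bash
python3 v.py 12; for i in 1 2 3 4 5 6 7 8; do :; done
python3 - <<'E'
from h import *
I=[]
for i in range(16): I.append(cap('side')['color'][180:300,220:330].astype(float))
a=np.mean(I[:4],0);b=np.mean(I[-4:],0);m=np.mean(I[6:10],0);print(abs(a-b).max(),abs(a-m).max())
o=cv2.imread('pics/s11_raw.png').astype(float);n=cv2.imread('pics/s12_raw.png').astype(float)
print('s11 vs s12',abs(o-n).max(),abs(o-n).mean(),monitor.get_obs()['time_s'])
E
```

```text
22.15
31.25 9.25
s11 vs s12 62.0 1.741110101010101 22.95
```

View pics/s12.png

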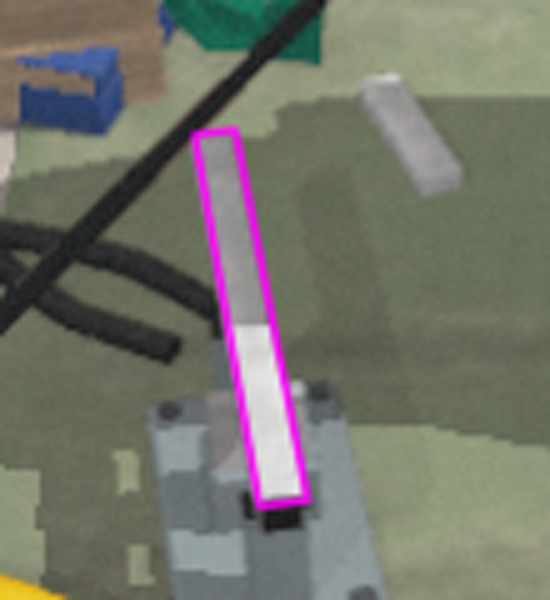

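drive_tool:
  steps: [0.05,0,0,0,0,0.05,0,0,0,0,0.05,0,0,0,0,0.05,0,0,0,0,0.05,0,0,0,0,0.05,0,0,0,0,0.05,0,0,0,0,0.05,0,0,0,0,0.05,0,0,0,0,0.05,0,0,0,0,0.05,0,0,0,0,0.05,0,0,0,0,0.05,0,0,0,0,0.05,0,0,0,0,0.05,0,0,0,0]

```text
time_s: 24.45
tool_pos: [0.3936, 0.1439, 0.2358]
ee_rot: [-179.9, -0.0, 100.8]
force: [-0.4, -0.8, -0.2]
finger_gap: 0.0501
```

Run:
```python
from h import *
I=[cap('side')['color'][180:300,220:330].astype(float) for i in range(16)]
a=np.mean(I[:4],0);b=np.mean(I[-4:],0);m=np.mean(I[6:10],0);d=abs(a-b).max(2)
print(d.max(),np.unravel_index(d.argmax(),d.shape),(d>12).sum(),abs(a-m).max())
cv2.imwrite('pics/s13.png',cv2.resize(b.astype(np.uint8),(550,600),interpolation=cv2.INTER_CUBIC)[:,:,::-1])
o=cv2.imread('pics/s11_raw.png').astype(float);print(monitor.get_obs()['time_s'])
```

```text
15.0 (np.int64(99), np.int64(52)) 4 18.5
25.25
```

View pics/s13.png

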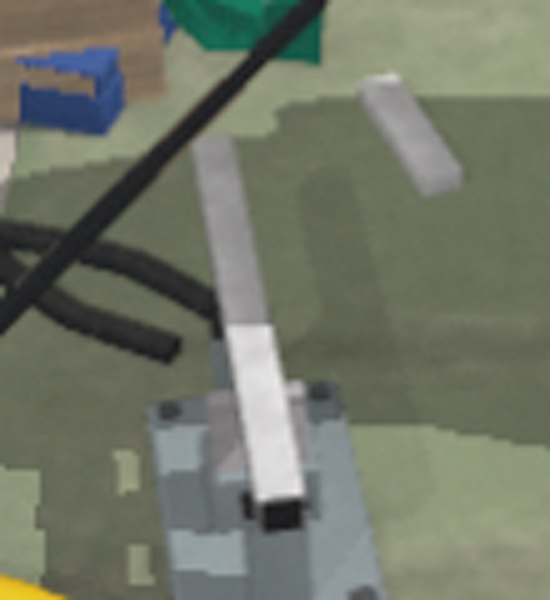

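The last picture shows the tube from about (215,140) to (280,500), level on the edge and not moving. I'm handing in.

```bash
python3 -c "
from h import *
print(hand_in())"
```

```text
the job is handed in; nothing more can be done
None
```

The tube is balancing level on the stand's edge, and I handed the job in after about 25 s of the 72 s allowed. The hand-in gave no verdict.

**What I did:**
- I lifted the tube at its centre and read the wrist torque, less a no-load reading. This put the balance point about 36 mm from the centre, towards robot-left.
- I put it down, gripped it again 40 mm along and weighed it a second time. That gave about 34 mm.
- I then laid it across the edge with the estimated balance point over the middle of the flat, let go and backed off.

**Last checks:**
- **Level:** in the side and top pictures the tube matches the outline of a level tube to within a pixel or two.
- **Still:** pictures taken from about 2 to 7 s after release show no visible movement.
- **Edge force:** it touched down at about 8 N in the readings, against the 25 N limit.
- **Arm:** it ended well clear, with no contact force.
- **Other tools:** I planned the path clear of them and the pictures showed none moved, but I did not measure their positions at the end.

**What disagreed:** the raw torque reading first put the balance point about 60 mm out, which is impossible. That came from a sensor offset of about −0.07 N m, which I subtracted. My first estimate of the black cable's height was also wrong: about 0.11 m, against roughly 0.17 m when I re-measured. The cable then appeared to pass through the gripper without moving or registering any force, so I treated it as not solid.

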